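# Fetch the culture flask from behind the bottles

### The job

The culture flask lies at the back of the tray behind two bottles and a jar: stand all three on the side mat first, leaving the flask alone meanwhile, then lay the flask flat inside the corner brackets on the imaging unit's stage, its cap pointing left as seen from the robot (the blue lamp bar on the far side). Only then put each bottle and the jar back upright on the very spot in the tray it came from. Tip nothing over and leave the spray bottle and the tip box where they are.

Things in the scene. Friction and masses are not known exactly. Their poses are not given: they have to be found in the camera images.
- round_bottle: White round plastic bottle, 115 mm tall, 48 mm body diameter up to 66 mm, tapering to a narrow neck, blue round cap 32 mm diameter from 85 to 115 mm height (the place to grip). About 0.16 kg. Origin: centre of its underside, z up. It starts on one of the three pads in the tray's front row; which one changes.
- square_bottle: White square plastic bottle, 110 mm tall, body 46 x 46 mm up to 66 mm, short sloping shoulder, blue round cap 32 mm diameter from 80 to 110 mm height. About 0.18 kg. Origin: centre of its underside, z up. It starts on another of the tray's three pads.
- wide_jar: White straight round jar, 105 mm tall, 50 mm diameter, with a wide blue lid 54 mm diameter from 75 to 105 mm height. About 0.17 kg. Origin: centre of its underside, z up. It starts on the remaining one of the tray's three pads.
- flask: Clear flat culture flask lying flat: body 50 mm wide (its x) by 76 mm long (its y) by 25 mm high, white label on top, and at its +y end a neck with a blue cap 26 mm diameter reaching to y = +72 mm. About 0.06 kg. Origin: centre of the body's underside (neck and cap not counted), z up. It starts in the back of the tray, behind the pads. Grip it across its 50 mm width.
- flask_cap (a point): Centre of the flask's blue cap, 61 mm along the flask's +y from its origin and 14 mm above its underside.
- tray: Fixed grey storage tray, 208 mm (x) by 238 mm (y), floor 3 mm thick, lip 8 mm high. Origin: centre of its underside. Front row: three dark round pads (flush marks, 58 mm diameter) at x = -55 mm, y = -64, 0 and +64 mm, holding the bottles and the jar; the flask lies at about x = +25 mm, y = 0 with its cap roughly towards the tray's +y.
- mat: Fixed light grey side mat lying on the bench, 240 mm (x) by 140 mm (y), 3 mm thick, empty at the start. Origin: centre of its underside. It is to one side of the tray, the imager on the other; the sides change.
- imager: Fixed white imaging unit, 200 x 200 mm, flat black stage on top at z = 90 mm. Origin: centre of its underside. Four aluminium corner brackets 4 mm high bound a space 66 mm (x) by 92 mm (y) centred at x = -15, y = 0 mm over a round window; the flask goes in it, its y along the unit's, cap to its +y (left seen from the robot). A blue lamp bar lies along the far edge, x = 75 to 97 mm, 120 mm high.
- spray_bottle: Bystander: white spray bottle, 72 mm diameter, 190 mm tall, beside the tray's far end. Origin: centre of its underside.
- tip_box: Bystander: grey pipette-tip box with clear lid, 85 x 120 x 65 mm, beside the tray's far end. Origin: centre of its underside.
Things that resemble listed ones, but are neither listed nor needed, are in the scene too. Leave any purple look-alike of the square_bottle alone. Leave any orange look-alike of the round_bottle alone.

How it is judged:
By the outcome, as a careful person would: the job done as asked, in the order asked, and still so for the second after the job is handed in, with the robot touching nothing.
It also fails if it takes over 144 s, if anything falls off the work surface, if the arm or the gripper's body presses on something with over 40 N, if the wrist force passes 120 N, or if a joint passes its speed limit or range.

### The arm

A 6-joint arm with a two-finger parallel gripper is mounted at the origin on the work surface. World frame = base frame: x ahead of the robot, y to its left, z up, the work surface at z = 0. Lengths are in m, angles in degrees, forces in N, time in s.
With the tool pointing down it reaches from about 0.25 to 0.725 m from the base axis. Payload 4 kg.
Tool frame: the origin (TCP) lies between the finger pads; the fingertips stand 8 mm ahead of it and the grasp point (between the pads) lies 11 mm behind it; z points along the fingers, y is the line along which they close (so a half turn about z gives the same grasp; the last joint's range is limited). The gripper opens to 85 mm and grips with 20 to 120 N. Pads are 22 mm wide; open, the fingers measure 114 mm over their backs; the gripper's body (76 mm by 85 mm) begins 54 mm behind the grasp point. The pads swing forward as they close: fully open they stand 13 mm farther back than shut.
Start: joints at [64.458, 13.785, 0.286, 76.501, 0, 90], TCP at [0.216, 0.451, 0.239] pointing down, gripper open.
Joint ranges: [-155.79, 155.79], [-60.16, 107.12], [-62.33, 73.08], [-114, 123.19], [-81.49, 82.49], [-180, 180]. Speed limits (degrees/s): [159.86, 159.86, 180, 180, 180, 180].

### API

Orientations are given as [roll, pitch, yaw] about the fixed x, y, z axes, in that order (R = Rz(yaw) Ry(pitch) Rx(roll)).
In Python, from bench import manip, monitor, optics, job, recognise, outline_of gives the robot as it stands. Calls block until the motion is done:
- manip.move_ptp(position, orientation): joint-space move of the TCP to a pose.
- manip.move_linear(position, attitude=None, max_speed=0.15, f_stop=None): straight line of the TCP; attitude=None keeps the orientation; max_speed is the mean speed in m/s. With f_stop (N) it stops when the force on the tool has changed by that much, and returns True; else False.
- manip.movej(angles): joint-space move.
- manip.release() and manip.clamp(strength=None): open the fingers fully, or close them until they stop; strength is the grip in N (None keeps the last).
- manip.wait(seconds).
- manip.inverse_kinematics(position, orientation): joint angles nearest the present ones, or None.
- monitor.observe(): the state.
- optics.camera(name): name is "scene" or "top"; returns a dict with "pixels" (480x640x3 uint8, blue, green, red), "camera_matrix" (3x3 intrinsics, pixels), "D" ([k1, k2, p1, p2, k3] as OpenCV has them; the pictures are not rectified), "origin" and "rotation" of the camera in the world. Camera axes: x right, y up, looking along -z (the intrinsics and any distortion apply to the point x, -y, -z); pixel columns grow to the right and rows downward; lengths in m; the calibration is good to about 2 mm. A picture is of the moment at which its call begins. There is no depth.
A pose or a line that the arm cannot do raises manip.IKError and nothing moves.
- job.finish_job(): hands the job in; it is judged then, once.
Trained networks look in a picture, given as the dict that the camera call returned (one of the last four; its "shot" number tells which), for a name from the list of things; names that differ only in an ending like _2 or _b are one class to them, and where a whole thing is asked for, a point or a joint stands for the part that bears it (a point fixed in the world has none). Each returns a list of dicts, best first, with "confidence" (0 to 1); they miss things now and then, are a little off and sometimes report something else, mostly with a low value. They report only what shows in the picture. A call takes as long as a camera call. They do not tell look-alikes from the thing itself.
- recognise(query, picture): "position" ([column, row] in pixels, amid what is visible of it).
- outline_of(query, picture): "pixels" (480x640 bool, what is visible of it) and "position" ([column, row] in pixels, amid what is visible of it).
The state is a dict: "time": time; "qpos": joint angles; "dq": joint speeds; "joint_efforts": joint torques, N m; "tcp_pos": TCP position; "tcp_rot": TCP orientation; "force": force on the tool from outside, world axes, zero at the start; "moment": the same for the moment, N m; "grip_width": finger opening in m; "gripper_force": force on a finger pad.
Only numpy, scipy, OpenCV 4.12 (cv2) and the standard library are available. Lean on these libraries where they do the work, as an engineer would, in place of code of your own. Each camera call takes 0.05 s, during which the arm holds its last target. There are 200 camera calls.

## Working session

There is one attempt and no reset: what is moved stays moved. The work goes in short steps, each a Python script; the robot and the scene stay as the last script left them, time stands still between calls to the robot, and variables do not carry over. Pictures are saved under pics/ and viewed, at most 14 in all, crops included, and the job is handed in when it is done.

```bash
mkdir -p pics
cat > h.py <<'E'
import numpy as np, cv2
from bench import manip, monitor, optics, job, recognise, outline_of
def ray(p,uv):
    n=cv2.undistortPoints(np.array([[uv]],float),np.array(p["camera_matrix"]),np.array(p["D"],float))[0,0]
    return np.array(p["origin"]),np.array(p["rotation"])@np.array([n[0],-n[1],-1.])
def at(p,uv,z):
    o,d=ray(p,uv); return o+d*(z-o[2])/d[2]
def proj(p,X):
    X=np.atleast_2d(X); c=(X-np.array(p["origin"]))@np.array(p["rotation"]); c=c*[1,-1,-1]
    return cv2.projectPoints(c,np.zeros(3),np.zeros(3),np.array(p["camera_matrix"]),np.array(p["D"],float))[0][:,0]
E
python3 - <<'E'
from h import *
for n in("scene","top"):
    p=optics.camera(n); cv2.imwrite(f"pics/{n}0.png",p["pixels"]); print(n,np.round(p["origin"],3),np.round(p["rotation"],2).tolist(),np.array(p["camera_matrix"])[0,0])
    for q in "round_bottle square_bottle wide_jar flask flask_cap tray mat imager spray_bottle tip_box".split():
        print(q,[(np.round(r["position"]).tolist(),round(r["confidence"],2)) for r in recognise(q,p)[:4]])
print(monitor.observe())
E
```

```text
scene [0.965 0.332 0.924] [32.18, -0.73, 131.14] 500.65496025095285
round_bottle [([343.0, 237.0], 0.94), ([376.0, 386.0], 0.7), ([347.0, 178.0], 0.58)]
square_bottle [([432.0, 238.0], 0.97)]
wide_jar [([318.0, 219.0], 0.81)]
flask [([320.0, 271.0], 0.69)]
flask_cap [([322.0, 271.0], 0.83)]
tray [([309.0, 280.0], 0.69)]
mat [([472.0, 343.0], 0.97)]
imager [([227.0, 158.0], 0.7)]
spray_bottle [([378.0, 384.0], 0.72)]
tip_box [([188.0, 247.0], 0.75)]
top [ 0.465 -0.002  1.36 ] [3.52, -0.31, -88.72] 623.5743599859705
round_bottle [([368.0, 330.0], 0.6), ([318.0, 263.0], 0.59)]
square_bottle [([255.0, 322.0], 0.94), ([291.0, 263.0], 0.74)]
wide_jar [([350.0, 265.0], 0.63), ([487.0, 264.0], 0.19)]
flask [([316.0, 226.0], 0.96)]
flask_cap [([319.0, 228.0], 0.64), ([319.0, 241.0], 0.5)]
tray [([322.0, 241.0], 0.95)]
mat [([171.0, 268.0], 0.91)]
imager [([486.0, 265.0], 0.71)]
spray_bottle [([204.0, 161.0], 0.63), ([317.0, 224.0], 0.29)]
tip_box [([436.0, 164.0], 0.72), ([486.0, 267.0], 0.2)]
{'time': 1.1, 'qpos': array([6.44574007e+01, 1.37850921e+01, 2.87127348e-01, 7.65013283e+01,
       8.73713632e-04, 8.99998685e+01]), 'dq': array([ 0.00866037,  0.02455558, -0.0478792 ,  0.00304957, -0.02634033,
       -0.01861239]), 'joint_efforts': array([ 9.78931530e-04, -3.72219551e+01,  2.52695739e+01,  1.36235962e-03,
        1.22463848e-04,  6.60175232e-06]), 'tcp_pos': array([0.21558908, 0.45113886, 0.23931317]), 'tcp_rot': array([ 1.79999293e+02, -8.73712010e-04,  1.54457532e+02]), 'force': array([ 0.36333863,  0.36661961, -0.15569654]), 'moment': array([-5.86828180e-05,  7.03659401e-03, -4.04786081e-03]), 'gripper_force': 0.0, 'grip_width': 0.08513938854427336}
```

View pics/top0.png

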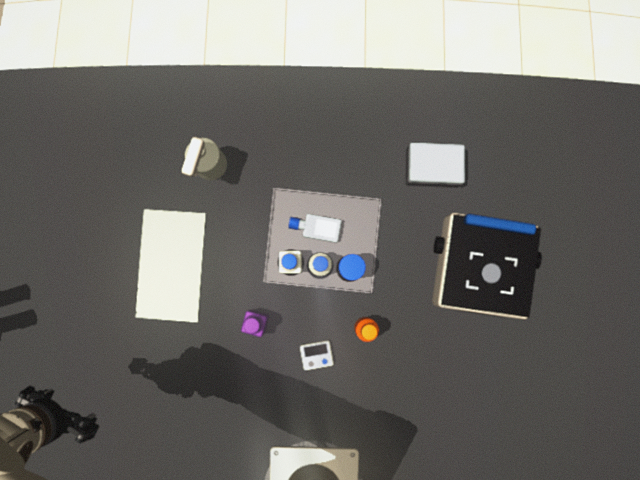

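View pics/scene0.png

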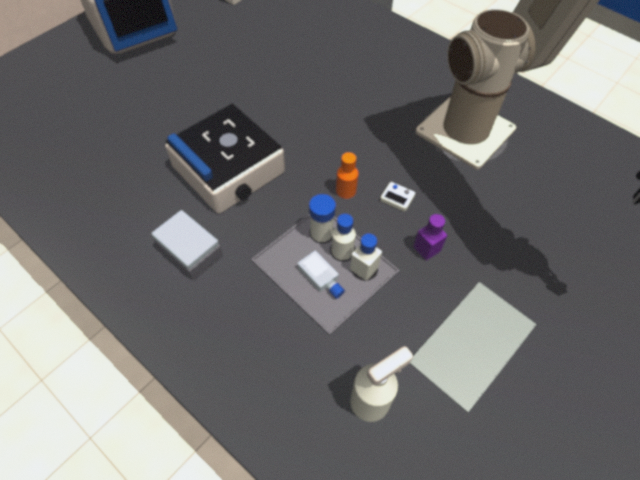

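The top view (+x up, +y left) shows the mat on the left, the tray in the middle and the imager on the right with its lamp bar on the far side.

- **Square bottle:** white with blue cap at top (290,262); the purple one at (255,323) is the look-alike.
- **Round bottle:** white with blue cap at (320,264); the orange one at (368,330) is the look-alike.
- **Jar:** wide blue lid at (351,267).
- **Flask:** at (322,228), with its cap at (295,223) pointing +y.

Next I fit the poses.

```bash
cat > fit.py <<'E'
from h import *
from scipy.optimize import minimize
a=np.linspace(0,2*np.pi,40)
def cyl(r,z0,z1): return np.array([[r*np.cos(t),r*np.sin(t),z] for z in(z0,z1) for t in a])
def box(x,y,z0,z1): return np.array([[i*x/2,j*y/2,z] for i in(-1,1) for j in(-1,1) for z in(z0,z1)])
fl_body=box(.05,.076,0,.025)
fl_cap=np.array([[.013*np.cos(t),y,.014+.013*np.sin(t)] for y in(.05,.072) for t in a])
def place(P,v):
    c,s=np.cos(v[2]),np.sin(v[2]); return P@np.array([[c,s,0],[-s,c,0],[0,0,1]])+[v[0],v[1],0]
def sil(p,parts,v,S=4):
    m=np.zeros((480*S,640*S),np.uint8)
    for P in parts:
        q=cv2.convexHull(((proj(p,place(P,v))+.5)*S-.5).astype(np.float32))
        cv2.fillConvexPoly(m,np.round(q).astype(np.int32),255)
    return cv2.resize(m,(640,480),interpolation=cv2.INTER_AREA)/255.
def fit(views,parts,v0,yaw=True):
    def f(d):
        v=np.array(v0,float); v[:2]+=d[:2]
        if yaw: v[2]+=d[2]*10
        e=0
        for p,m in views:
            s=sil(p,parts,v); e+=1-np.minimum(s,m).sum()/np.maximum(s,m).sum()
        return e/len(views)
    n=3 if yaw else 2
    r=minimize(f,np.zeros(n),method="Nelder-Mead",options=dict(initial_simplex=np.vstack([np.zeros(n),np.eye(n)*.008]),maxiter=120,xatol=1e-4,fatol=1e-4))
    v=np.array(v0,float); v[:2]+=r.x[:2]
    if yaw: v[2]+=r.x[2]*10
    return v,1-r.fun
def blue(p,uv):
    h=cv2.cvtColor(p["pixels"],cv2.COLOR_BGR2HSV)
    m=((h[...,0]>100)&(h[...,0]<125)&(h[...,1]>130)&(h[...,2]>70)).astype(np.uint8)
    n,l,st,c=cv2.connectedComponentsWithStats(m)
    k=min((i for i in range(1,n) if st[i,4]>15),key=lambda i:np.hypot(*(c[i]-uv)))
    return l==k
E
cat > m1.py <<'E'
from fit import *
from bench import *
P={n:optics.camera(n) for n in("top","scene")}
vis={n:P[n]["pixels"].copy() for n in P}
def show(parts,v,col=(0,255,0)):
    for n in P:
        for Q in parts:
            q=cv2.convexHull(proj(P[n],place(Q,v)).astype(np.float32)); cv2.polylines(vis[n],[np.round(q*16).astype(int)],True,col,1,0,4)
z=.003
B=dict(square_bottle=((290,261),(369,243),.016,.080,.110),round_bottle=((320,264),(345,223),.016,.085,.115),wide_jar=((351,267),(322,205),.027,.075,.105),)
for k,(t,s,r,z0,z1) in B.items():
    c=[cyl(r,z0+z,z1+z)]; v0=list(at(P["top"],t,z1)[:2])+[0]
    for nm,vw in (("top",["top"]),("scene",["scene"]),("both",["top","scene"])):
        v,q=fit([(P[n],blue(P[n],t if n=="top" else s)) for n in vw],c,v0,False); print(k,nm,np.round(v[:2],4),round(q,2))
    show(c,v)
def net(k,n,t): 
    o=outline_of(k,P[n]); o=min(o,key=lambda r:np.hypot(*(np.array(r["position"])-t))); return o["pixels"]
for k,parts,t,s in (("flask",[place(fl_body,[0,0,0])+[0,0,z],fl_cap+[0,0,z]],(316,226),(320,271)),
   ("tray",[box(.208,.238,0,.008)],(322,241),(309,280)),("mat",[box(.24,.14,0,.003)],(171,266),(472,343)),("imager",[box(.2,.2,0,.09),box(.022,.17,.09,.12)+[.086,0,0]],(486,265),(227,158))):
    v0=list(at(P["top"],t,.09 if k=="imager" else .01)[:2])+[-.07]
    for nm,vw in (("top",["top"]),("scene",["scene"])):
        if nm=="scene" and k=="tray": continue
        v,q=fit([(P[n],net(k,n,t if n=="top" else s)) for n in vw],parts,v0); print(k,nm,np.round(v[:2],4),round(np.degrees(v[2]),2),round(q,2))
        if nm=="top":
            show(parts,v,(0,0,255))
            if k=="imager": show([box(.066,.092,.09,.09)+[-.015,0,0]],v)
            if k=="tray": show([cyl(.029,z,z)+[-.055,y,0] for y in(-.064,0,.064)],v)
cv2.imwrite("pics/fit.png",np.hstack([cv2.resize(vis["top"][180:330,260:400],None,fx=3.5,fy=3.5,interpolation=2)[:,:],cv2.resize(vis["top"][200:330,430:550],(485,525))])[:, :975] if 0 else cv2.resize(vis["top"][175:340,255:555],(800,440),interpolation=2))
cv2.imwrite("pics/fits.png",cv2.resize(vis["scene"][90:340,150:450],(720,600),interpolation=2))
E
python3 m1.py
```

```text
Traceback (most recent call last):
  File "m1.py", line 12, in <module>
    c=[cyl(r,z0+z,z1+z)]; v0=list(at(P["top"],t,z1)[:2])+[0]
                                  ~~^^^^^^^^^^^^^^^
  File "h.py", line 7, in at
    o,d=ray(p,uv); return o+d*(z-o[2])/d[2]
                                       ~^^^
IndexError: invalid index to scalar variable.
```

The camera "rotation" turns out to be roll/pitch/yaw in degrees, so I convert it to a matrix.

```bash
sed -i 's/np.array(p\["rotation"\])/Rm(p)/' h.py
cat >> h.py <<'E'
from scipy.spatial.transform import Rotation
def Rm(p): return Rotation.from_euler("xyz",p["rotation"],degrees=True).as_matrix()
E
python3 m1.py
```

```text
square_bottle top [0.4977 0.0586] 0.82
square_bottle scene [0.4965 0.0601] 0.75
square_bottle both [0.4972 0.0595] 0.78
round_bottle top [ 0.4949 -0.0045] 0.77
round_bottle scene [ 0.491  -0.0043] 0.75
round_bottle both [ 0.4939 -0.0031] 0.76
wide_jar top [ 0.4884 -0.068 ] 0.95
wide_jar scene [ 0.4858 -0.0691] 0.86
wide_jar both [ 0.4883 -0.0681] 0.9
flask top [ 0.5732 -0.0056] -9.43 0.87
flask scene [ 0.5728 -0.004 ] -10.88 0.89
tray top [ 0.5476 -0.0077] -4.52 0.76
mat top [0.4851 0.3268] -2.39 0.98
mat scene [0.4849 0.3282] -2.69 0.98
imager top [ 0.4971 -0.3586] -7.4 0.95
imager scene [ 0.4977 -0.3589] -9.65 0.92
```

View pics/fit.png

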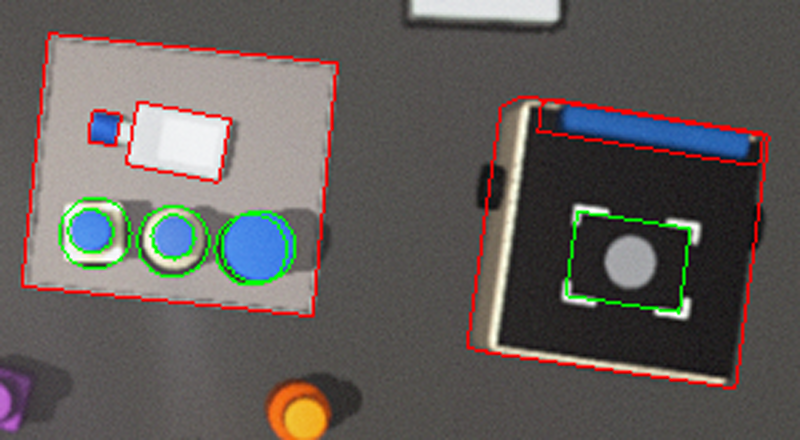

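View pics/fits.png

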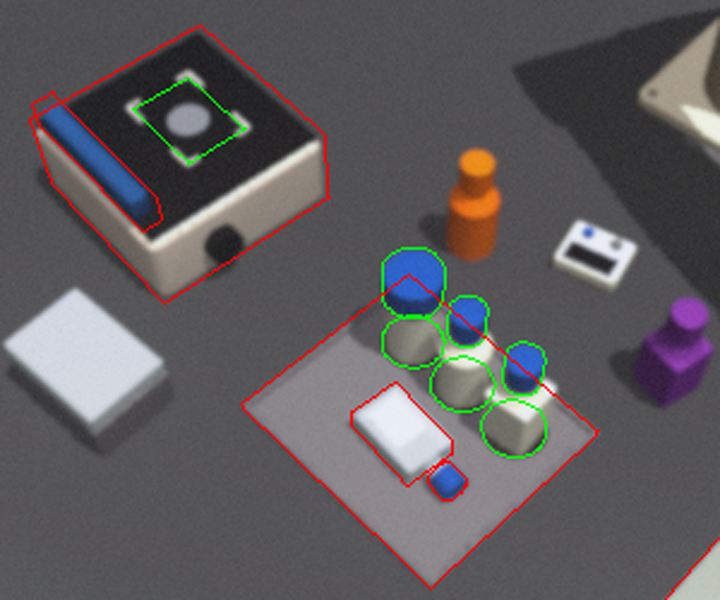

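All overlays fit and both cameras agree within about 2 mm. The objects sit on the predicted pads, and the crops confirm that the white, blue-capped items are the ones wanted. I start with the square bottle and refine the bracket pose from the same picture.

```bash
cat > act.py <<'E'
from fit import *
TR=dict(square_bottle=(.4972,.0593,.087),round_bottle=(.4938,-.0035,.092),wide_jar=(.4880,-.0682,.085))
MT=dict(square_bottle=(.420,.355,.087),round_bottle=(.485,.288,.092),wide_jar=(.550,.355,.085))
Y=85.3; H=.235
def st(msg=""):
    s=monitor.observe(); print(msg,"t%.1f"%s["time"],np.round(s["tcp_pos"],4),"w%.4f"%s["grip_width"],"g%.0f"%s["gripper_force"],"F",np.round(s["force"],1)); return s
def hop(x,y,z,yaw): manip.move_ptp([x,y,z],[180,0,yaw])
def pick(x,y,z,yaw=Y,h=H,N=40):
    hop(x,y,h,yaw); manip.move_linear([x,y,z],max_speed=.15); manip.clamp(N); s=st("pick")
    manip.move_linear([x,y,h],max_speed=.2); return s
def put(x,y,z,yaw=Y,h=H):
    hop(x,y,h,yaw); manip.move_linear([x,y,z+.012],max_speed=.15); 
    c=manip.move_linear([x,y,z-.002],max_speed=.03,f_stop=5); st("put %s"%c); manip.release(); manip.move_linear([x,y,z+.1 if h<.24 else h],max_speed=.2); st("up")
E
python3 - <<'E'
from act import *
p=optics.camera("top")
v=[.4973,-.3587,np.radians(-8.3)]
m=np.zeros((480,640),np.uint8); q=cv2.convexHull(proj(p,place(box(.1,.126,.094,.094)+[-.015,0,0],v)).astype(np.float32)); cv2.fillConvexPoly(m,q.astype(int),1)
g=cv2.cvtColor(p["pixels"],6); b=((g>150)&(m>0)).astype(np.uint8)
n,l,s,c=cv2.connectedComponentsWithStats(b)
for i in range(1,n):
    if s[i,4]>5: print(s[i],np.round(at(p,c[i],.094 if s[i,4]<100 else .09)[:2],4))
pick(*TR["square_bottle"]); put(*MT["square_bottle"])
E
```

```text
[470 252  13   7  47] [ 0.5202 -0.3223]
[505 257  12   9  44] [ 0.5094 -0.4022]
[482 264  18  18 247] [ 0.4821 -0.3581]
[466 280  12  10  46] [ 0.455  -0.3135]
[501 287  13   8  41] [ 0.445  -0.3951]
pick t5.1 [0.4977 0.0593 0.0875] w0.0312 g39 F [0.7 0.1 2.9]
put True t8.7 [0.4207 0.3552 0.0872] w0.0314 g40 F [ 2.6 -0.2  2.2]
up t9.9 [0.4196 0.3547 0.1863] w0.0853 g0 F [-0.2 -0.3 -0.5]
```

Fast and clean, with contact at the expected height. The brackets give a centre of (0.4823, -0.3582) and a yaw of -7.3°.

Run:
```python
from act import *
for k in("round_bottle","wide_jar"): pick(*TR[k]); put(*MT[k])
hop(.45,.15,.25,Y)
p=optics.camera("top"); cv2.imwrite("pics/top1.png",p["pixels"][100:400,100:500]); cv2.imwrite("pics/top1.png",cv2.resize(p["pixels"][120:360,120:440],None,fx=2.5,fy=2.5))
parts=[fl_body+[0,0,.003],fl_cap+[0,0,.003]]
for n in("top","scene"):
    p=optics.camera(n); o=outline_of("flask",p)
    if o: v,q=fit([(p,o[0]["pixels"])],parts,[.573,-.005,-.17]); print(n,np.round(v[:2],4),np.degrees(v[2]),q)
```

```text
pick t12.9 [ 0.4943 -0.0035  0.0925] w0.0309 g39 F [-0.  -0.2  3.7]
put True t16.4 [0.4859 0.2882 0.0922] w0.0311 g40 F [ 1.3 -0.9  2.1]
up t17.6 [0.4845 0.2877 0.1912] w0.0857 g0 F [-0.2 -0.1 -0.5]
pick t20.5 [ 0.4888 -0.0683  0.086 ] w0.0532 g41 F [-0.1 -0.8  5.5]
put True t24.5 [0.5509 0.3551 0.0858] w0.0526 g42 F [ 1.5 -0.1  3. ]
up t25.5 [0.5496 0.3548 0.1841] w0.0856 g0 F [-0.3 -0.3 -1.3]
top [ 0.5732 -0.0057] -8.246012676576893 0.9014246915102311
```

View pics/top1.png

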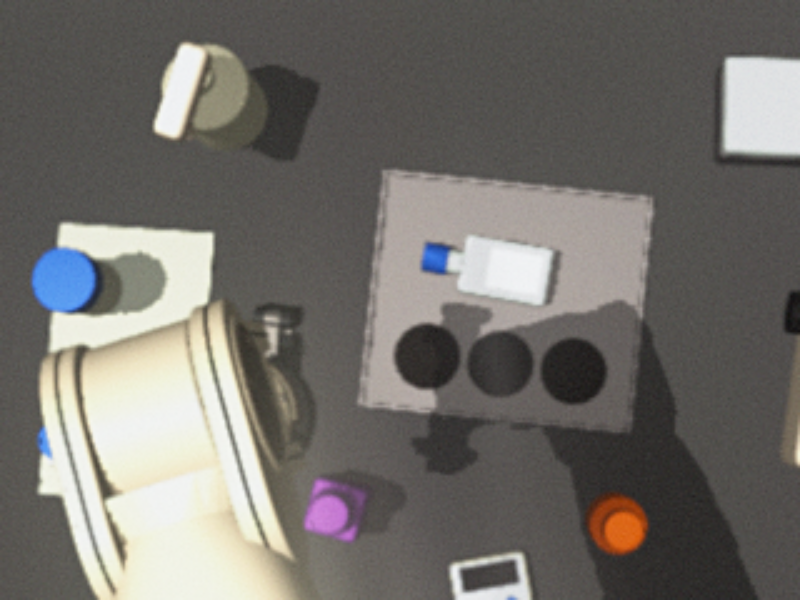

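The tray now holds only the flask at crop (505,270), cap pointing left, and the three pads are bare. The jar is upright on the mat at (66,280). Pick up the flask and set it on the stage.

Run:
```python
from act import *
p=optics.camera("top"); h=cv2.cvtColor(p["pixels"],cv2.COLOR_BGR2GRAY)
for k,(x,y,_) in TR.items():
    u=proj(p,[[x,y,.003]])[0]; x0,y0=int(u[0])-18,int(u[1])-18
    b=(h[y0:y0+37,x0:x0+37]<55).astype(np.uint8); n,l,s,c=cv2.connectedComponentsWithStats(b); i=1+s[1:,4].argmax()
    print(k,"pad",np.round(at(p,c[i]+[x0,y0],.003)[:2],4),s[i],"used",x,y)
fx,fy,yf=.5732,-.0055,-9.2
sx,sy,ys=.4823,-.3582,-7.3
manip.release()
pick(fx,fy,.013,90+yf,h=.26,N=30); st("lifted")
p=optics.camera("scene"); cv2.imwrite("pics/held.png",p["pixels"][100:340,200:520])
hop(sx,sy,.26,90+ys); manip.move_linear([sx,sy,.125],max_speed=.15); st("above")
p=optics.camera("scene"); cv2.imwrite("pics/above.png",cv2.resize(p["pixels"][60:260,120:360],None,fx=3,fy=3))
```

```text
square_bottle pad [0.4976 0.0589] [  7   6  25  25 478] used 0.4972 0.0593
round_bottle pad [ 0.4946 -0.0191] [ 19   8  13  23 167] used 0.4938 -0.0035
wide_jar pad [ 0.4874 -0.0678] [  6   7  25  26 517] used 0.488 -0.0682
pick t30.0 [ 0.5737 -0.0055  0.0136] w0.0495 g33 F [ 0.  -0.3  2.7]
lifted t31.4 [ 0.5725 -0.0055  0.2586] w0.0493 g32 F [-0.2  0.3 -0.4]
above t33.9 [ 0.4831 -0.3585  0.1261] w0.0495 g32 F [ 0.9 -1.  -0.6]
```

View pics/above.png

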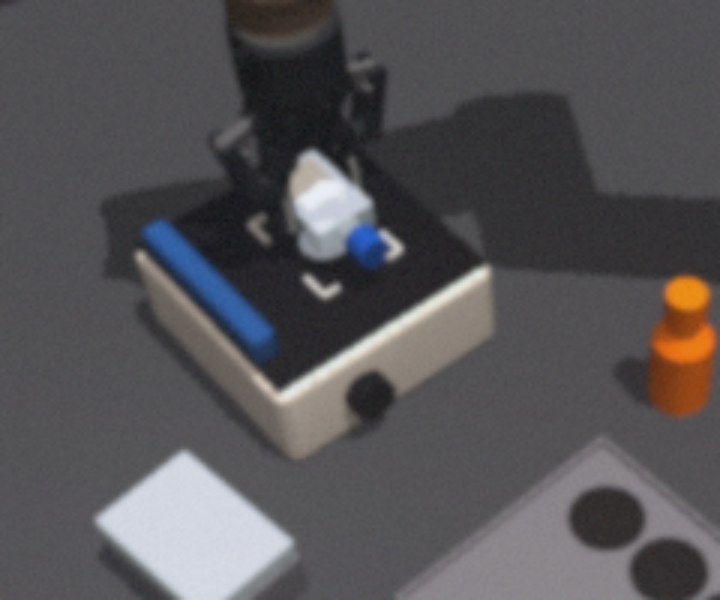

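The flask is held level above the brackets, cap at crop (367,246) pointing +y. The pads match the spots I stored within 1 mm, except the middle one, which was in shadow. Lower and release.

Run:
```python
from act import *
sx,sy,ys=.4823,-.3582,-7.3
manip.move_linear([sx,sy,.108],max_speed=.1)
print(manip.move_linear([sx,sy,.098],max_speed=.02,f_stop=4)); st("down"); manip.release(); manip.move_linear([sx,sy,.26],max_speed=.15); st()
hop(.42,.12,.26,Y)
p=optics.camera("top"); cv2.imwrite("pics/stage.png",cv2.resize(p["pixels"][200:330,420:560],None,fx=4,fy=4))
o=outline_of("flask",p); print(len(o))
if o:
    v,q=fit([(p,o[0]["pixels"])],[fl_body+[0,0,.09],fl_cap+[0,0,.09]],[sx,sy,np.radians(ys)]); print(np.round(v[:2],4),np.degrees(v[2]),q)
```

```text
True
down t34.7 [ 0.4826 -0.3585  0.1006] w0.0494 g33 F [-0.2  0.9  3.7]
 t36.3 [ 0.4819 -0.3579  0.2589] w0.0854 g0 F [-0.5  0.1 -0.6]
2
[ 0.4811 -0.3583] -7.413708782072719 0.9123465584361801
```

View pics/stage.png

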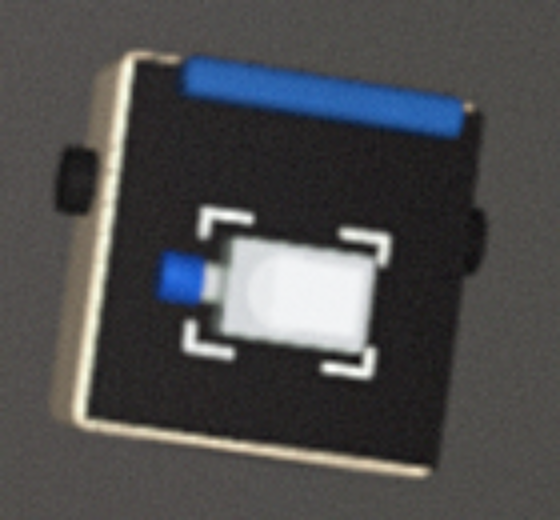

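The flask lies flat inside all four brackets, body at crop (298,295), cap left at (180,277). Next, return the jar and both bottles.

Run:
```python
from act import *
for k in("wide_jar","round_bottle","square_bottle"): pick(*MT[k]); put(*TR[k])
hop(.3,.33,.26,Y)
P={n:optics.camera(n) for n in("top","scene")}
cv2.imwrite("pics/end_t.png",cv2.resize(P["top"]["pixels"][130:350,120:560],(800,400)));cv2.imwrite("pics/end_s.png",P["scene"]["pixels"])
D=dict(square_bottle=((290,261),.016,.080,.110),round_bottle=((320,264),.016,.085,.115),wide_jar=((351,267),.027,.075,.105))
for k,(t,r,a0,a1) in D.items():
    v,q=fit([(P["top"],blue(P["top"],t))],[cyl(r,a0+.003,a1+.003)],[TR[k][0],TR[k][1],0],False); print(k,np.round(v[:2],4),round(q,2))
```

```text
pick t40.8 [0.5507 0.3554 0.0863] w0.0531 g42 F [0.4 0.1 4.6]
put True t44.8 [ 0.489  -0.0684  0.0859] w0.0531 g42 F [ 1.6 -0.5  2.3]
up t45.8 [ 0.4875 -0.0681  0.1843] w0.0856 g0 F [-0.5 -0.9  0.1]
pick t48.8 [0.4854 0.2882 0.0925] w0.0308 g39 F [0.8 0.4 2.4]
put True t52.3 [ 0.4946 -0.0036  0.0922] w0.0309 g40 F [ 1.6 -0.2  1. ]
up t53.5 [ 0.4933 -0.0035  0.1913] w0.0856 g0 F [ 1.2 -0.3 -1.2]
pick t56.5 [0.4203 0.3552 0.0875] w0.0310 g40 F [-0.2 -0.3  3. ]
put True t60.1 [0.498  0.0592 0.0872] w0.0311 g40 F [1.  1.4 0.8]
up t61.3 [0.4967 0.0592 0.1863] w0.0852 g0 F [-0.2  0.2  0.4]
square_bottle [0.4962 0.0589] 0.8
round_bottle [ 0.4937 -0.0051] 0.79
wide_jar [ 0.488  -0.0682] 0.95
```

View pics/end_t.png

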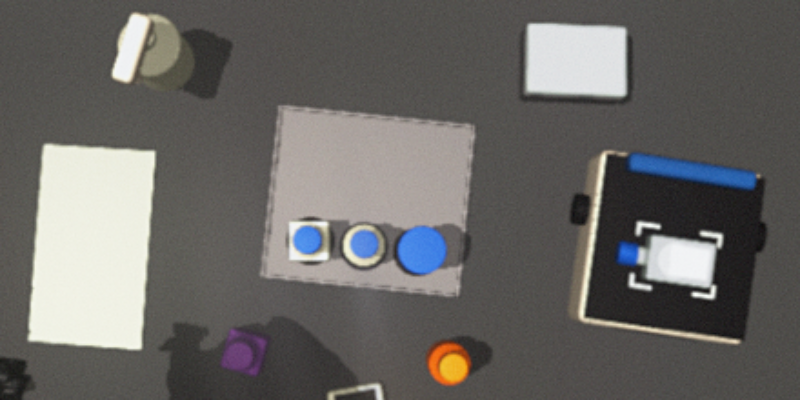

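View pics/end_s.png

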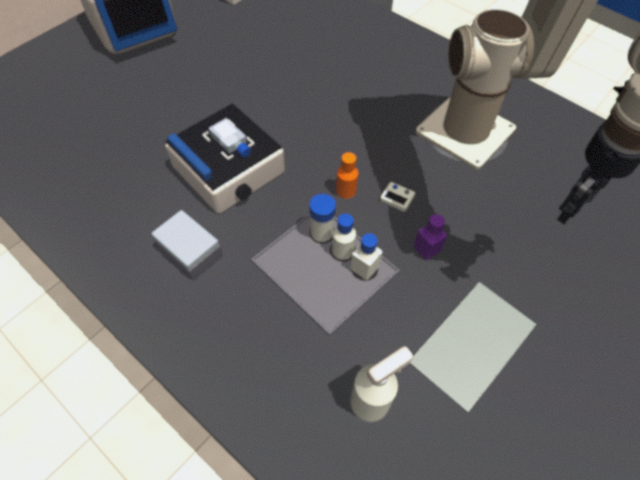

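The square bottle (307,239), round bottle (364,244) and jar (421,250) stand upright on their original pads, within about 1.5 mm. The flask is in the brackets at (678,262), the other items look unmoved, and the arm is clear.

```bash
python3 -c "
from bench import job; print(job.finish_job())"
```

```text
the job is handed in; nothing more can be done
None
```

The job is handed in: the flask lies in the stage brackets with its cap to the left, and both bottles and the jar are back upright on their original spots, about 61 s into the 144 s limit.

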